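Offer up the splash guard to its hinge and hold it for the pin

ROBOT

A 7-joint arm with a two-finger parallel gripper is mounted at the origin on the work surface. World frame = base frame: x ahead of the robot, y to its left, z up, the work surface at z = 0. Lengths are in m, angles in rad, forces in N, time in s.
With the tool pointing down it reaches from about 0.425 to 0.825 m from the base axis. Payload 3.6 kg.
Tool frame: the origin (TCP) lies midway between the tips of the shut fingers; the grasp point (between the pads) lies 19 mm behind it (bot.pinch_z is the z of the grasp point in the tool frame, in m); z points along the fingers, y is the line along which they close (so a half turn about z gives the same grasp; the last joint's range is limited). The gripper opens to 85 mm and grips with 20 to 120 N. Pads are 22 mm wide; open, the fingers measure 114 mm over their backs; the gripper's body (76 mm by 85 mm) begins 54 mm behind the grasp point. The pads swing forward as they close: fully open they stand 13 mm farther back than shut.
Start: joints at [1.266, 0.615, -0.013, 1.423, 0.008, 1.103, -0.04], TCP at [0.179, -0.625, 0.231] pointing down, gripper open.
Joint ranges: [-3.12, 3.12], [-0.3, 2.06], [-1.34, 1.32], [0.26, 2.42], [-1.36, 4.5], [0.01, 1.98], [-2.84, 2.84]. Speed limits (rad/s): [2.79, 2.79, 3.14, 3.14, 3.14, 3.14, 3.14].

INTERFACE

Orientations are given as a unit quaternion [w, x, y, z].
In Python, from rig import bot gives the robot as it stands. The module is installed in compiled form; this text tells all that it offers.
- The arm moves only by the tool servo_tool, never from a script. Its argument "targets" is text: rows parted by semicolons, each of 4 numbers parted by spaces: the shift along the tool's x, y, z in m, then the turn about the tool's z in rad. In form: tx ty tz roll; .... A call has 1 to 20 rows; each row shifts and turns the commanded pose from where the row before left it, along the tool's axes as they then stand; what a row does not reach is not made up. A row lasts 1/12 s, in which the tool goes at most 41.7 mm and 7.16 degrees, less where a joint would pass 70% of its speed; a pose out of reach is approached as far as the arm can. A call with a gripper value outside its range is refused whole. "hand" is the finger opening in m, from 0 to 0.0854, set as the call begins (left out, the last holds). The fingers move at their own pace and stop on an object; "force" is the grip in N (left out, the last holds). Time passes only in rows, so rows that do not move let the fingers close. It gives the time, the measured TCP pose, the force, the opening and the grip force at its end, in the units of the state.
- bot.get_obs(): the state, without advancing time (a new reading comes with each control period).
- bot.read_camera(name): name is "scene" or "top" or "wrist"; returns a dict with "image" (400x640x3 uint8, red, green, blue), "depth" (400x640 float32, m along the optical axis (not along the pixel's ray), 0 where there is no reading), "fx", "fy", "cx", "cy" (pixels), "extrinsics" (4x4, takes a point from world to camera coordinates); the wrist camera has in their place "hand_eye" (4x4, takes a point from camera to tool coordinates, whose origin is the TCP and whose axes are the flange's). Camera axes: x right, y up, looking along -z (the intrinsics and any distortion apply to the point x, -y, -z); pixel columns grow to the right and rows downward; lengths in m; the calibration is good to about 2 mm. The wrist camera is an equidistant fisheye: a pixel r from the principal point sees the ray r / f radians off the axis. A picture is of the moment at which its call begins: read the wrist's pose just before it.
- bot.sign_off(): hands the job in; it is judged then, once.
The state is a dict: "clock": time; "qpos": joint angles; "joint_velocities": joint speeds; "joint_efforts": joint torques, N m; "eef_pos": TCP position; "tcp_rot": TCP orientation; "contact_force": force on the tool from outside, world axes, zero at the start; "wrist_torque": the same for the moment, N m; "opening": finger opening in m; "grasp_force": force on a finger pad.
Only numpy, scipy, OpenCV 4.12 (cv2) and the standard library are available. Lean on these libraries where they do the work, as an engineer would, in place of code of your own. Each camera call takes 0.05 s, during which the arm holds its last target. There are 200 camera calls.

TASK

Take the white splash guard (the panel with the steel hinge leaf) out of the blue rack and offer it up to the hinge on the beige stand: upright, hinge leaf facing the same way as the leaf on the rail, its knuckle between the two knuckles on the rail without forcing it, all three holes in line so that I can push the pin through. Finish while still holding it there, still and free in the gripper, neither resting on nor pressed against the stand; leave the pin, the pot, the grey panel and the spray bottle as they are.

Things in the scene. Friction and masses are not known exactly. Their poses are not given: they have to be found in the camera images.
- guard: Loose splash guard, 0.28-0.46 kg: upright white plastic panel with dark blue ends, steel hinge leaf on the lower +y face, one knuckle (36 mm long along x, 18 mm outside, 10 mm bore) below its lower edge. Origin: centre of that bore. Panel fills x -90..90, y -19..-9, z 11..141 mm; leaf x -57..57, y -9..-6, z to 54. x along the bore, z up the panel, +y out of the leaf side.
- guard_top (a point): Middle of the guard's top edge, (0, -14, 141) mm in the guard's frame, axes as the guard's. Grip across the 10 mm thickness below it: down to 70 mm below the top both faces are clear of rack and leaf. The guard stands in a slot with 1 mm play each side, its bore 24 mm above the bench; lift straight up.
- rail_bore (a point): Midway between the stand's two fixed knuckles on the hinge axis, 111 mm above the bench. x along the axis, z up, +y out of the leaf side (deck towards -y). Fixed knuckles (18 mm outside, 10 mm bore) fill x -57..-21 and 21..57 mm; the gap is open from above. Holes are in line when the guard's origin is here, axes parallel. Nothing to rest on until about 6 mm lower.
- stand: Fixed raised stand of beige steel tube, 380 (x) x 330 (y) mm, with a hotplate stirrer on its deck. Axes as rail_bore, which lies at (0, 0, 111) mm in this frame; origin at bench height. Rail top 100 mm, hotplate top 162 mm above the bench (hotplate nearest the hinge at y = -120).
- rack: Fixed blue rack, 190 (x) x 160 (y) x 80 (z) mm: two combs at x = -75 and 75 with two slots that run along x at y = -42 and 42, 12 mm wide, slot floor 35 mm above the bench. Origin: centre of its underside, at bench height. Guard and grey panel stand in it, one in each slot.
- side_panel: Plain grey panel without hinge, 180 x 10 x 80 mm, loose in the other slot of the rack, its top 115 mm above the bench; origin at the height of its lower edge, mid-length, 9 mm in front (+y) of its face. Leave it alone.
- pot: Steel pot with lid, 128 mm diameter, 127 mm high, loose on the hotplate, its top 289 mm above the bench; origin at the centre of its underside. Leave it alone.
- spray_bottle: White spray bottle with blue collar, 62 mm diameter, 165 mm high, loose on the bench; origin at the centre of its underside. Leave it alone.
- pin (a joint): How far the brass hinge pin (8 mm, tapered nose) has been pushed in, m. It starts at 0, started in the fixed knuckle at the +x end, its nose just short of the gap and its head 159 mm to +x of rail_bore. Leave it there.
There are look-alikes about, which are no part of the job. What is shaped like the guard but turquoise is not meant.

How it is judged:
On the way:
1. the guard is lifted clear of the rack in the gripper (z of guard in the frame of rack above 0.075 m and contact force between the fingers and guard above 3 N), for 0.2 s.
At the end, for the whole second after the job is handed in: Gripper holds the guard still; bore within 2.5 mm of the rail's hinge axis in height and sideways, 4 mm along it; bores parallel within 4 deg, upright within 7 deg, leaf side out; under 5 N on the stand; pin in less than 5 mm; pot, grey panel, bottle within 30 mm of their start (y of guard in the frame of rail_bore between -0.0025 and 0.0025 m and z of guard in the frame of rail_bore between -0.0025 and 0.0025 m and x of guard in the frame of rail_bore between -0.004 and 0.004 m and angle between the x axis of guard and the x axis of rail_bore, either way round below 0.07 rad and angle between guard's own z axis and vertical below 0.12 rad and y of guard_top in the frame of rail_bore below 0.005 m and contact force between the fingers and guard above 3 N and contact force between guard and stand below 5 N and linear speed of guard below 0.02 m/s and value of joint pin below 0.005 m and distance of each of pot, side_panel, spray_bottle from where it was at the start of the episode below 0.03 m); the arm keeps its last pose, push and grip.
It fails at once if the guard is forced against the stand (over 30 N) (contact force between guard and stand above 30 N).
It fails at once if the pot, the grey panel or the spray bottle is disturbed (over 30 mm) (distance of any of pot, side_panel, spray_bottle from where it was at the start of the episode above 0.03 m).
It fails at once if the pin is pushed in (value of joint pin above 0.005 m).
It also fails if it takes over 42 s, if anything falls off the work surface, if the arm or the gripper's body presses on something with over 40 N, if the wrist force passes 120 N, or if a joint passes its speed limit or range.

## Working session

There is one attempt and no reset: what is moved stays moved. The work goes in short steps, Python scripts to look and compute and a tool call to move; the robot and the scene stay as the last step left them, time stands still between calls to the robot, and variables do not carry over. Pictures are saved under pics/ and viewed, at most 10 in all, crops included, and the job is handed in when it is done.

Besides the shell and the picture viewer there is one more tool, called after "Call:" as name(argument=value, ...) on one line, values as JSON. servo_tool: Moves the arm, as the interface text tells. Its arguments: {"type":"object","properties":{"targets":{"type":"string"},"hand":{"type":"number"},"force":{"type":"number"}},"required":["targets"]}

```bash
mkdir -p pics
cat > h.py <<'E'
import numpy as np, cv2
from rig import bot
from scipy.spatial.transform import Rotation as R
def snap(n):
    o=bot.get_obs(); c=bot.read_camera(n); c['obs']=o; return c
def pts(c):
    "world points for every pixel of scene/top"
    d=c['depth']; v,u=np.mgrid[:400,:640]
    P=np.stack([(u-c['cx'])/c['fx']*d,-(v-c['cy'])/c['fy']*d,-d,np.ones_like(d)],-1)
    return (P@np.linalg.inv(c['extrinsics']).T)[...,:3]
def ray(c,u,v):
    E=np.linalg.inv(c['extrinsics']); 
    return E[:3,3],E[:3,:3]@np.array([(u-c['cx'])/c['fx'],-(v-c['cy'])/c['fy'],-1])
E
python3 - <<'E'
from h import *
o=bot.get_obs(); print({k:np.round(v,3) for k,v in o.items()}, bot.pinch_z)
for n in('scene','top'):
    c=snap(n); print(n,{k:c[k] for k in c if k not in('image','depth','obs')})
    cv2.imwrite(f'pics/{n}0.png',c['image'][...,::-1]); np.savez(f'{n}0.npz',**{k:c[k] for k in c if k!='obs'})
E
```

```text
{'clock': np.float64(0.0), 'qpos': array([ 1.266,  0.616, -0.013,  1.425,  0.008,  1.103, -0.04 ]), 'joint_velocities': array([ 0.001, -0.   ,  0.001,  0.   ,  0.002,  0.001,  0.001]), 'joint_efforts': array([-0.0000e+00, -4.6922e+01,  2.6000e-01, -1.7104e+01,  1.0000e-02,
        1.0000e-02, -0.0000e+00]), 'eef_pos': array([ 0.179, -0.624,  0.23 ]), 'tcp_rot': array([-0.001,  0.99 ,  0.139, -0.   ]), 'contact_force': array([-0.543, -0.334, -0.392]), 'wrist_torque': array([-0.028, -0.025, -0.007]), 'grasp_force': np.float64(0.0), 'opening': np.float64(0.085)} -0.0187
scene {'fx': 438.4506803273376, 'fy': 438.4506803273376, 'cx': 321.90855110495863, 'cy': 195.7787256915391, 'extrinsics': array([[ 0.20824785,  0.97799905, -0.01227567, -0.07530535],
       [-0.56893864,  0.13133545,  0.81182499,  0.17596753],
       [ 0.7955763 , -0.1620767 ,  0.58377178, -1.80212429],
       [ 0.        ,  0.        ,  0.        ,  1.        ]])}
top {'fx': 404.52946998926177, 'fy': 404.52946998926177, 'cx': 320.456440537685, 'cy': 209.73401104658785, 'extrinsics': array([[ 0.09359185, -0.99560633, -0.00293448, -0.05610754],
       [ 0.97456081,  0.0910098 ,  0.20481317, -0.519151  ],
       [-0.20364622, -0.02202867,  0.97879669, -1.11601295],
       [ 0.        ,  0.        ,  0.        ,  1.        ]])}
```

View pics/scene0.png

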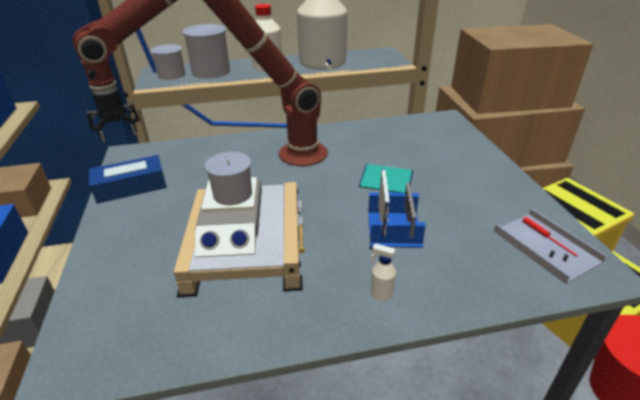

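View pics/top0.png

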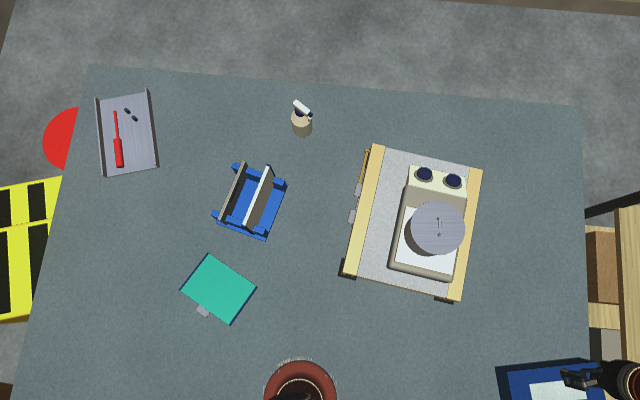

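In the scene view the rack is at (397,220) with two panels: a tall white one at (384,200) and a grey one at (410,210). In the top view they are at (258,197) and (232,190). The rail with its two knuckles is at top (352,190–215), and the brass pin is at (365,165). The turquoise look-alike lies flat at top (218,288), scene (386,178).
Candidates for the guard are white (258,197), grey (232,190) and turquoise (218,288), all top view. I choose the white one and check it in a close crop.

Run:
```python
from h import *
s=cv2.imread('pics/scene0.png'); t=cv2.imread('pics/top0.png')
r=lambda im,a,b,c,d,k: cv2.resize(im[b:d,a:c],None,fx=k,fy=k,interpolation=cv2.INTER_CUBIC)
A=r(s,355,160,435,260,5); B=r(t,200,150,300,250,4); A=cv2.resize(A,(320,400))
C=r(t,335,140,395,280,3)[:400]; C=cv2.resize(C,(180,420))[:400]
cv2.imwrite('pics/crop1.png',np.hstack([A,B[:, :300],C]))
for n in('scene','top'):
    c=dict(np.load(n+'0.npz')); P=pts(c)
    for (u,v) in ([(384,180),(384,215),(395,240),(300,215),(300,235),(320,320)] if n=='scene' else [(258,197),(247,195),(232,190),(360,188),(352,215),(365,240),(100,350)]): print(n,u,v,P[v,u].round(3))
```

```text
scene 384 180 [0.501 0.165 0.167]
scene 384 215 [0.609 0.133 0.12 ]
scene 395 240 [0.613 0.174 0.019]
scene 300 215 [ 0.404 -0.084  0.001]
scene 300 235 [ 0.634 -0.118  0.113]
scene 320 320 [ 0.841 -0.107  0.001]
top 258 197 [0.521 0.159 0.152]
top 247 195 [0.556 0.219 0.01 ]
top 232 190 [0.541 0.239 0.12 ]
top 360 188 [ 0.579 -0.112  0.12 ]
top 352 215 [ 0.502 -0.096  0.12 ]
top 365 240 [ 0.441 -0.138  0.094]
top 100 350 [0.073 0.574 0.005]
```

View pics/crop1.png

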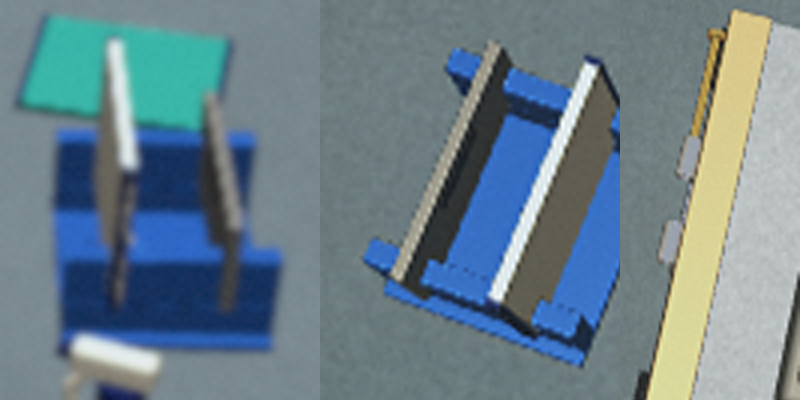

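The close crop confirms the tall panel: white top edge, dark blue end, grey panel plain beside it, and no leaf visible on its −y side (right in the top view). So the leaf is probably on the +y side, to be confirmed with the wrist camera. The rail knuckles show at crop (690,155) and (670,240).

Run:
```python
from h import *
def onplane(c,u,v,z):
    o,d=ray(c,u,v); return o+d*(z-o[2])/d[2]
def rect(c,roi,f):
    a,b,x,y=roi; im=c['image'][b:y,a:x]; hsv=cv2.cvtColor(im,cv2.COLOR_RGB2HSV)
    m=f(hsv).astype(np.uint8); n,l,st,ce=cv2.connectedComponentsWithStats(m,connectivity=8); k=1+st[1:,4].argmax()
    p=np.argwhere(l==k)[:,::-1]+[a,b]; return p
T=dict(np.load('top0.npz')); S=dict(np.load('scene0.npz'))
ends={}
for n,c,roi in(('top',T,(230,150,290,240)),('scene',S,(370,165,398,205))):
    p=rect(c,roi,lambda h:(h[...,2]>190)&(h[...,1]<40)); r=cv2.minAreaRect(p.astype(np.float32)); b=cv2.boxPoints(r)
    b=b[b[:,1].argsort()]; e=[(b[0]+b[1])/2,(b[2]+b[3])/2]; ends[n]=e
    P=pts(c)[p[:,1],p[:,0]]
    print(n,len(p),r,'ends',np.round(e,1),'medz',np.median(P[:,2]))
    W=[onplane(c,*q,.165) for q in e]; print(np.round(W,4),'len',np.linalg.norm(W[0]-W[1]),'yaw',np.arctan2(*(W[0]-W[1])[[1,0]]),'mid',np.round((W[0]+W[1])/2,4))
# triangulate: top far end(+x) is scene upper? scene up = small x
def tri(a,b):
    (o1,d1),(o2,d2)=a,b; s=np.linalg.lstsq(np.c_[d1,-d2],o2-o1,rcond=None)[0]; A=o1+s[0]*d1;B=o2+s[1]*d2; return (A+B)/2,np.linalg.norm(A-B)
for i in(0,1): print('tri',tri(ray(T,*ends['top'][i]),ray(S,*ends['scene'][1-i])))
# rail: points by height
P=pts(T); z=P[...,2]; hsv=cv2.cvtColor(T['image'],cv2.COLOR_RGB2HSV)
m=np.zeros((400,640),bool); m[145:275,335:395]=1
rail=m&(hsv[...,1]>50)&(hsv[...,0]<35)&(z>.09)&(z<.108)
q=P[rail][:,:2]; vx=cv2.fitLine(q.astype(np.float32),cv2.DIST_HUBER,0,.01,.01).ravel(); print('rail',rail.sum(),vx,'yaw',np.arctan2(vx[1],vx[0]),np.median(z[rail]))
kn=m&(hsv[...,1]<50)&(hsv[...,2]>110); kn[:, 372:]=0
n,l,st,ce=cv2.connectedComponentsWithStats(kn.astype(np.uint8))
for k in range(1,n):
    if st[k,4]>12: print('kn',st[k],ce[k].round(1),np.median(z[l==k]),onplane(T,*ce[k],.12).round(4))
```

```text
top 208 ((255.22628784179688, 195.0931854248047), (3.535533905029297, 62.769325256347656), 22.38013458251953) ends [[267.2 166.1]
 [243.3 224.1]] medz 0.16618708309556796
[[0.6044 0.1429 0.165 ]
 [0.4424 0.1857 0.165 ]] len 0.1674889360288164 yaw -0.25821682580614985 mid [0.5234 0.1643 0.165 ]
scene 94 ((385.0592041015625, 185.49293518066406), (31.255762100219727, 3.336066246032715), 83.1572265625) ends [[383.2 170. ]
 [386.9 201. ]] medz 0.16509186816650107
[[0.4438 0.1821 0.165 ]
 [0.6032 0.1399 0.165 ]] len 0.16490532672165775 yaw 2.8827750391066926 mid [0.5235 0.161  0.165 ]
tri (array([0.60377177, 0.14131242, 0.16553783]), np.float64(0.0031088201131022368))
tri (array([0.442196  , 0.18435332, 0.16406687]), np.float64(0.0031169372809622545))
rail 1902 [ 0.98884284 -0.1489624   0.5251068  -0.12766872] yaw -0.14951888 0.10116101629646213
kn [ 335  145   36  130 2496] [346.  193.6] 0.0013913989823209905 [ 0.5598 -0.0744  0.12  ]
kn [357 210  15  65 510] [366.4 252.1] 0.09336281641417443 [ 0.4049 -0.1417  0.12  ]
```

Call:
servo_tool(targets="0 0 -0.034 0; 0 0 -0.034 0; 0 0 -0.034 0; 0 0 -0.034 0; 0 0 -0.034 0; 0 0 0 0.107; 0 0 0 0.107; 0 0 0 0.107; 0 0 0 0.107")

```text
clock: 0.85
eef_pos: [0.1788, -0.6246, 0.4008]
tcp_rot: [-0.001, 0.997, -0.077, -0.0]
contact_force: [-0.1, -0.4, -0.2]
opening: 0.0853
grasp_force: 0.0
```

Call:
servo_tool(targets="0.02 -0.035 0 0; 0.02 -0.035 0 0; 0.02 -0.035 0 0; 0.02 -0.035 0 0; 0.02 -0.035 0 0; 0.02 -0.035 0 0; 0.02 -0.035 0 0; 0.02 -0.035 0 0; 0.02 -0.035 0 0; 0.02 -0.035 0 0; 0.02 -0.035 0 0; 0.02 -0.035 0 0; 0.02 -0.035 0 0; 0.02 -0.035 0 0; 0 0 0 0; 0 0 0 0")

```text
clock: 2.18
eef_pos: [0.5298, -0.1786, 0.4003]
tcp_rot: [-0.001, 0.997, -0.071, -0.001]
contact_force: [-0.5, 0.2, 0.1]
opening: 0.0852
grasp_force: 0.0
```

```bash
cat >> h.py <<'E'
def wpose(o):
    q=np.array(o['tcp_rot']); T=np.eye(4); T[:3,:3]=R.from_quat(q[[1,2,3,0]]).as_matrix(); T[:3,3]=o['eef_pos']; return T
def wray(c,u,v):
    M=wpose(c['obs'])@c['hand_eye']; x=(u-c['cx'])/c['fx']; y=(v-c['cy'])/c['fy']; r=np.hypot(x,y)
    s=np.where(r>0,np.sin(r)/np.maximum(r,1e-9),1.); d=np.stack([x*s,-y*s,-np.cos(r)+0*x],-1); return M[:3,3],d@M[:3,:3].T
def wpts(c):
    v,u=np.mgrid[:400,:640].astype(float); o,d=wray(c,u,v); M=wpose(c['obs'])@c['hand_eye']
    dc=d@M[:3,:3]; return o+d*(c['depth']/-dc[...,2])[...,None]
def wplane(c,u,v,z):
    o,d=wray(c,u,v); return o+d*((z-o[2])/d[...,2])[...,None]
def wproj(c,p):
    M=np.linalg.inv(wpose(c['obs'])@c['hand_eye']); q=M[:3,:3]@np.asarray(p)+M[:3,3]
    n=np.hypot(q[0],q[1]); r=np.arctan2(n,-q[2])/max(n,1e-9); return c['cx']+c['fx']*q[0]*r, c['cy']-c['fy']*q[1]*r
import pickle
def save(c,n): pickle.dump(c,open(n+'.pkl','wb')); cv2.imwrite(f'pics/{n}.png',c['image'][...,::-1])
def load(n): return pickle.load(open(n+'.pkl','rb'))
E
python3 - <<'E'
from h import *
c=snap('wrist'); save(c,'w1'); print(c['fx'],c['cx'],c['cy'],c['hand_eye'].round(3))
print('guard top',wproj(c,[.5235,.1627,.165]),'rail',wproj(c,[.54,-.104,.12]))
E
```

```text
309.70691628693146 317.83732140219644 202.81277285373628 [[-0.001  0.952  0.307  0.077]
 [ 1.     0.001 -0.001  0.   ]
 [-0.001  0.307 -0.952 -0.143]
 [ 0.     0.     0.     1.   ]]
guard top (np.float64(101.44214439193215), np.float64(208.56261654601167)) rail (np.float64(264.0650105723566), np.float64(162.37502745985685))
```

View pics/w1.png

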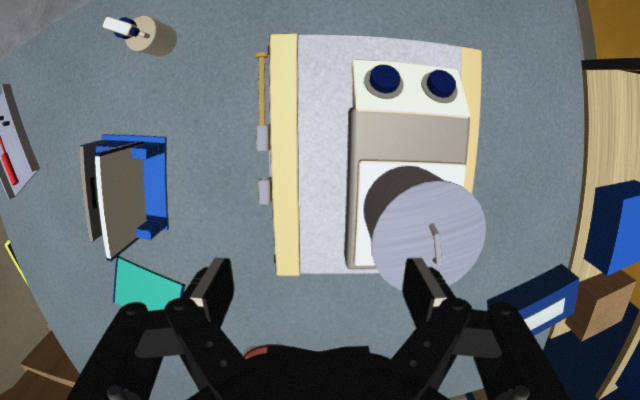

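The view shows the rail knuckles at (263,138) and (264,190) and the pin at (262,85). The guard's −y face at (125,195) is plain, so the leaf is on its far (+y) face, the same way round as the rail. Going closer to measure the rail.

Call:
servo_tool(targets="-0.0204 -0.016 0.024 0; -0.0204 -0.016 0.024 0; -0.0204 -0.016 0.024 0; -0.0204 -0.016 0.024 0; -0.0204 -0.016 0.024 0; 0 0 0 0; 0 0 0 0")

```text
clock: 2.82
eef_pos: [0.4366, -0.0885, 0.2801]
tcp_rot: [0.0, 0.997, -0.075, -0.002]
contact_force: [1.1, -1.0, 0.8]
opening: 0.0853
grasp_force: 0.0
```

Run:
```python
from h import *
c=snap('wrist'); save(c,'w2'); print(c['obs']['eef_pos'],c['obs']['tcp_rot'])
u,v=map(int,wproj(c,[.54,-.104,.12])); print(u,v)
a,b=u-60,max(v-110,0); cr=c['image'][b:b+200,a:a+120,::-1]; print(a,b)
P=wpts(c); z=P[b:b+200,a:a+120,2]; zz=cv2.applyColorMap((np.clip((z-.0)/.14,0,1)*255).astype(np.uint8),cv2.COLORMAP_JET)
cv2.imwrite('pics/w2c.png',cv2.resize(np.hstack([cr,zz]),None,fx=3,fy=3,interpolation=cv2.INTER_NEAREST))
```

```text
[ 0.43657679 -0.08852397  0.28009415] [ 2.62246884e-04  9.97158214e-01 -7.52959507e-02 -2.43886644e-03]
317 77
257 0
```

View pics/w2c.png

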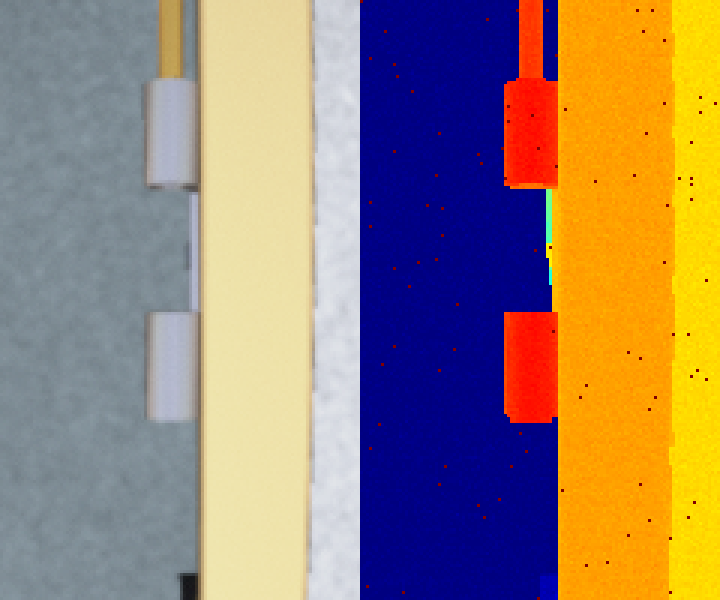

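The crop shows the knuckles at full-image columns 306–322, rows 26–63 and 104–141. The pin shaft enters the upper (+x) one, and the gap between them is clear.

```bash
cat > rail.py <<'E'
from h import *
import sys
def measure(c,show=True):
    P=wpts(c); z=P[...,2]; hsv=cv2.cvtColor(c['image'],cv2.COLOR_RGB2HSV)
    u0,v0=wproj(c,[.535,-.104,.111]); m=np.zeros((400,640),np.uint8); m[:, int(u0)-25:int(u0)+25]=1
    k=m.astype(bool)&(z>.110)&(z<.135)&(hsv[...,1]<45)
    n,l,st,ce=cv2.connectedComponentsWithStats(k.astype(np.uint8)); out=[]
    for i in range(1,n):
        if st[i,4]<200: continue
        p=P[l==i]; x,y,w,h,A=st[i]; mid=x+w/2
        e=[wplane(c,mid-.5,y-.5,.115),wplane(c,mid-.5,y+h-.5,.115)]
        left=np.array([ (np.where(l[r]==i)[0].min()-.5) for r in range(y+4,y+h-4)]); rows=np.arange(y+4,y+h-4)
        L=wplane(c,left,rows.astype(float),.111)
        out.append((e,L,np.percentile(z[l==i],95))); print('kn',st[i],'ends',np.round(e,4)[:,:2].tolist(),'left',L.mean(0).round(4),'topz',out[-1][2].round(4))
    pin=m.astype(bool)&(hsv[...,1]>110)&(hsv[...,0]>10)&(hsv[...,0]<30)&(z>.105)&(z<.125)
    q=np.argwhere(pin)[:,::-1]; pw=None
    if len(q)>20:
        pw=np.array([wplane(c,q[q[:,1]==r,0].mean(),float(r),.111) for r in np.unique(q[:,1]) if (q[:,1]==r).sum()>3])
        print('pin width px',len(q)/len(pw),'line',pw[[0,-1]].round(4)[:,:2].tolist())
    return out,pw
if __name__=='__main__':
    c=load(sys.argv[1]); out,pw=measure(c)
    L=np.vstack([o[1] for o in out])[:,:2].astype(np.float32); vx=cv2.fitLine(L,cv2.DIST_HUBER,0,.001,.001).ravel(); d=vx[:2]*np.sign(vx[0]); nrm=np.array([-d[1],d[0]])
    E=np.array([e[:2] for o in out for e in o[0]]); s=E@d; print('along',np.sort(s).round(4),'mid',s.mean(),np.sort(s)[1:3].mean())
    a=vx[2:]@nrm-.009; cen=s.mean()*d+a*nrm; print('yaw',np.arctan2(d[1],d[0]),'centre',cen.round(4))
    if pw is not None: print('pin offset from axis mm',((pw[:,:2]@nrm-a)*1e3).round(2)[::4])
E
python3 rail.py w2
```

```text
kn [305  26  18  36 625] ends [[0.5937, -0.1088], [0.5568, -0.1031]] left [ 0.5773 -0.0973  0.111 ] topz 0.1214
kn [305 104  18  37 656] ends [[0.5153, -0.0967], [0.4787, -0.0911]] left [ 0.4982 -0.085   0.111 ] topz 0.1212
pin width px 7.846153846153846 line [[0.6225, -0.1131], [0.5953, -0.1089]]
along [0.487  0.524  0.5661 0.6034] mid 0.5451189441229795 0.5450373872816068
yaw -0.154155 centre [ 0.5361 -0.1   ]
pin offset from axis mm [0.31 0.29 0.27 0.26 0.24 0.23 0.21]
```

Call:
servo_tool(targets="0 0 0 0.108; -0.0075 -0.035 -0.004 0; -0.0075 -0.035 -0.004 0; -0.0075 -0.035 -0.004 0; -0.0075 -0.035 -0.004 0; -0.0075 -0.035 -0.004 0; -0.0075 -0.035 -0.004 0; -0.0075 -0.035 -0.004 0; -0.0075 -0.035 -0.004 0; -0.0075 -0.035 -0.004 0; -0.0075 -0.035 -0.004 0; -0.0075 -0.035 -0.004 0; 0 0 0 0; 0 0 0 0")

```text
clock: 4.03
eef_pos: [0.4597, 0.3075, 0.3265]
tcp_rot: [-0.002, 0.992, -0.128, 0.001]
contact_force: [0.8, -1.4, -0.5]
opening: 0.0854
grasp_force: 0.0
```

Run:
```python
from h import *
c=snap('wrist'); save(c,'w3'); print(c['obs']['eef_pos'],c['obs']['tcp_rot'],wproj(c,[.5235,.1627,.165]))
```

```text
[0.4596615  0.30752242 0.32654485] [-0.00152325  0.99182381 -0.12759887  0.00131487] (np.float64(439.9711979750815), np.float64(90.91404518480698))
```

Call:
servo_tool(targets="0 0.03 0 0; 0 0.03 0 0; 0 0.03 0 0; 0 0.03 0 0; 0 0 0 0; 0 0 0 0")

```text
clock: 4.58
eef_pos: [0.4286, 0.1856, 0.3264]
tcp_rot: [0.0, 0.991, -0.133, 0.001]
contact_force: [0.6, 0.7, 0.5]
opening: 0.0851
grasp_force: 0.0
```

Run:
```python
from h import *
c=snap('wrist'); save(c,'w4'); print(c['obs']['eef_pos'],c['obs']['tcp_rot'],wproj(c,[.5235,.1627,.165]))
a=load('w3')['image'][0:300,100:500]; b=c['image'][0:300,150:550]
cv2.imwrite('pics/w34.png',np.hstack([a,b])[...,::-1])
```

```text
[0.42857405 0.18562731 0.3263735 ] [ 2.13197812e-04  9.91180506e-01 -1.32511915e-01  1.32336459e-03] (np.float64(314.29309587199504), np.float64(85.93615437777468))
```

View pics/w34.png

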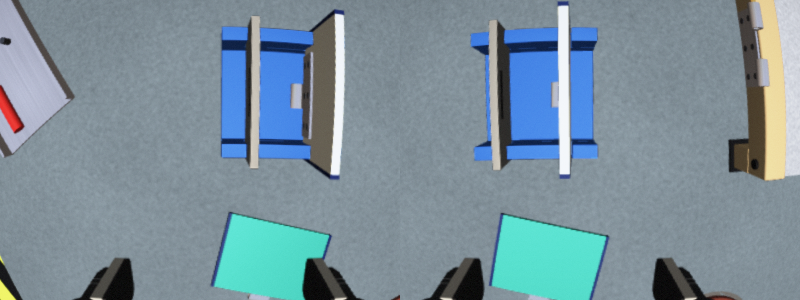

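Left half (view from +y): the leaf is on the guard's +y face at (307,95) with the knuckle at (297,95). So the guard already faces the same way as the rail leaf. Right half (from above): the white top edge runs from (563,5) to (564,177) and the knuckle is at (557,95).

```bash
cat > guard.py <<'E'
from h import *
def strip(c,zlo=.15,zhi=.18,ymax=.08,guess=(.5235,.1627)):
    P=wpts(c); k=(P[...,2]>zlo)&(P[...,2]<zhi)&(np.hypot(P[...,0]-guess[0],P[...,1]-guess[1])<.13)
    n,l,st,ce=cv2.connectedComponentsWithStats(k.astype(np.uint8)); i=1+st[1:,4].argmax(); return l==i,st[i],P
if __name__=='__main__':
    W=[]
    for n in('w3','w4'):
        c=load(n); m,st,P=strip(c,.158,.172); hsv=cv2.cvtColor(c['image'],cv2.COLOR_RGB2HSV); print(n,st,'z',np.median(P[m][:,2]).round(4))
        rows=np.arange(st[1],st[1]+st[3]); u=np.array([np.where(m[r])[0].mean() for r in rows]); 
        L=wplane(c,u,rows.astype(float),.165)[:,:2].astype(np.float32)
        f=cv2.fitLine(L,cv2.DIST_HUBER,0,.001,.001).ravel(); d=f[:2]*np.sign(f[0]); s=L@d; nrm=np.array([-d[1],d[0]])
        mid=(s.max()+s.min())/2*d+f[2:]@nrm*nrm; print('len',np.ptp(s),'yaw',np.arctan2(d[1],d[0]),'mid',mid.round(4))
        uv=wproj(c,[*mid,.165]); W.append(wray(c,np.float64(uv[0]),np.float64(uv[1])))
    (o1,d1),(o2,d2)=W; s=np.linalg.lstsq(np.c_[d1,-d2],o2-o1,rcond=None)[0]; print('tri',o1+s[0]*d1,o2+s[1]*d2)
    c=load('w4'); P=wpts(c); g=mid
    hsv=cv2.cvtColor(c['image'],cv2.COLOR_RGB2HSV); k=(hsv[...,1]<50)&(hsv[...,2]>130)&(P[...,2]>.015)&(P[...,2]<.06)&(np.hypot(*(P[...,:2]-g).transpose(2,0,1))<.06)
    q=np.argwhere(k)[:,::-1]; a=q.min(0)-.5; b=q.max(0)+.5; print('knuckle px',a,b,len(q))
    e=wplane(c,np.array([(a[0]+b[0])/2]*2),np.array([a[1],b[1]]),.028)[:,:2]; print('knuckle ends',e.round(4),'mid along',(e@d).mean()-mid@d, 'y',((e@nrm)-mid@nrm).round(4))
E
python3 guard.py
```

```text
w3 [ 427    9   18  170 1880] z 0.1656
len 0.179524 yaw -0.2585947 mid [0.5223 0.1653]
w4 [ 308    1   12  178 1841] z 0.1657
len 0.17980766 yaw -0.25429675 mid [0.5218 0.164 ]
tri [0.52212197 0.16396576 0.16157968] [0.52197118 0.16400412 0.16157006]
knuckle px [300.5  81.5] [308.5 106.5] 169
knuckle ends [[0.5427 0.1731]
 [0.5082 0.1826]] mid along 0.00012754120132235647 y [0.014  0.0146]
```

Call:
servo_tool(targets="0 0 0 -0.01; 0.0239 -0.001 0.034 0; 0.0239 -0.001 0.034 0; 0.0239 -0.001 0.034 0; 0.0239 -0.001 0.034 0; 0 0 0 0; 0 0 0 0; 0 0 0 0", hand=0.05)

```text
clock: 5.3
eef_pos: [0.521, 0.1716, 0.1899]
tcp_rot: [-0.001, 0.992, -0.122, 0.0]
contact_force: [-0.6, -0.6, 0.5]
opening: 0.0502
grasp_force: 0.0
```

Run:
```python
from h import *
T=wpose(bot.get_obs()); d=np.array([.5218,.1640,.115])-T[:3,3]; print(T[:3,3].round(4),(T[:3,:3].T@d).round(4),'yaw',np.arctan2(T[1,0],T[0,0]),'zaxis',T[:3,2].round(4), 'y-axis',T[:3,1].round(4))
```

```text
[0.521  0.1716 0.1899] [0.0026 0.0073 0.0749] yaw -0.24540687450513876 zaxis [ 3.0e-04  1.5e-03 -1.0e+00] y-axis [-0.243  -0.97   -0.0015]
```

Call:
servo_tool(targets="0.0026 0.0073 0 0.01; 0 0 0 0; 0 0 0 0")

```text
clock: 5.55
eef_pos: [0.522, 0.1623, 0.1914]
tcp_rot: [-0.001, 0.992, -0.128, 0.002]
contact_force: [0.6, 0.1, -0.1]
opening: 0.0501
grasp_force: 0.0
```

Call:
servo_tool(targets="0 0 0 0; 0 0 0 0")

```text
clock: 5.72
eef_pos: [0.5217, 0.1627, 0.1904]
tcp_rot: [-0.0, 0.992, -0.128, 0.001]
contact_force: [0.6, 0.1, 0.3]
opening: 0.0503
grasp_force: 0.0
```

Run:
```python
from h import *
c=snap('wrist'); save(c,'w5'); 
T=wpose(c['obs']); d=np.array([.5218,.1640,.115])-T[:3,3]; print(T[:3,3].round(4),(T[:3,:3].T@d).round(4),'yaw',np.arctan2(T[1,0],T[0,0]))
P=wpts(c); m=(P[...,2]>.157)&(P[...,2]<.173)&(np.hypot(P[...,0]-.5218,P[...,1]-.164)<.13); q=P[m]; print(m.sum()); r=cv2.minAreaRect(q[:,:2].astype(np.float32)); print(r)
l=(T[:3,:3].T@(q-T[:3,3]).T).T; 
for a,b in((-.09,-.04),(0,.03),(.03,.06),(.06,.095)):
    s=l[(l[:,0]>a)&(l[:,0]<b)]; print(a,len(s),np.median(s,0).round(4) if len(s) else '')
```

```text
[0.5217 0.1627 0.1904] [-0.0003 -0.0012  0.0754] yaw -0.25677293182493216
4488
((0.5213258266448975, 0.1646847277879715), (0.010871818289160728, 0.18040357530117035), 75.13130187988281)
-0.09 812 [-0.0635 -0.0017  0.0246]
0 821 [ 0.0155 -0.0019  0.0247]
0.03 953 [ 0.0455 -0.0017  0.0248]
0.06 1039 [ 0.0751 -0.0016  0.0248]
```

Call:
servo_tool(targets="0 -0.0017 0.025 0; 0 0 0.025 0; 0 0 0.025 0; 0 0 0 0; 0 0 0 0")

```text
clock: 6.18
eef_pos: [0.5213, 0.1639, 0.1137]
tcp_rot: [0.001, 0.992, -0.128, -0.001]
contact_force: [0.6, -0.3, 0.6]
opening: 0.0499
grasp_force: 0.0
```

Call:
servo_tool(targets="0 0 0 0; 0 0 0 0; 0 0 0 0; 0 0 0 0; 0 0 0 0; 0 0 0 0; 0 0 0 0; 0 0 0 0", hand=0, force=60)

```text
clock: 6.85
eef_pos: [0.5227, 0.1631, 0.1159]
tcp_rot: [0.0, 0.992, -0.129, 0.001]
contact_force: [-1.4, -2.7, 6.0]
opening: 0.0097
grasp_force: 60.2
```

Call:
servo_tool(targets="0 0 -0.01 0; 0 0 -0.015 0; 0 0 -0.015 0; 0 0 -0.015 0; 0 0 -0.015 0; 0 0 -0.015 0; 0 0 -0.015 0; 0 0 -0.015 0; 0 0 -0.015 0; 0 0 -0.015 0; 0 0 -0.015 0; 0 0 0 0; 0 0 0 0; 0 0 0 0")

```text
clock: 8.02
eef_pos: [0.5211, 0.1638, 0.2733]
tcp_rot: [0.0, 0.992, -0.128, -0.001]
contact_force: [0.3, 0.7, -3.4]
opening: 0.009
grasp_force: 58.9
```

```bash
cat > held.py <<'E'
from h import *
import sys
def held(c):
    T=wpose(c['obs']); P=wpts(c); l=(P-T[:3,3])@T[:3,:3]
    m=(l[...,2]>-.075)&(l[...,2]<-.03)&(abs(l[...,1])<.012)&(abs(l[...,0])<.11)&(c['depth']>.03)
    q=l[m]; hi=(q[:,0]>.02); z=np.median(q[hi][:,2]); 
    f=np.polyfit(q[hi][:,0],q[hi][:,2],1); k=m&(abs(l[...,2]-np.polyval(f,l[...,0]))<.006); q=l[k]
    r=cv2.minAreaRect(q[:,:2].astype(np.float32)); 
    print('n',len(q),'x ends',np.percentile(q[:,0],[.2,99.8]).round(4),'z fit',f.round(4))
    for a in(-.085,-.06,.02,.04,.06,.08):
        s=q[abs(q[:,0]-a)<.005]; print(a,len(s),np.r_[np.percentile(s[:,1],[2,98]),s[:,1:].mean(0)].round(4) if len(s) else '')
    return T,l
if __name__=='__main__':
    c=snap('wrist'); save(c,sys.argv[1]); T,l=held(c); print('tcp',T[:3,3].round(4),'yaw',np.arctan2(T[1,0],T[0,0]).round(4),'zax',T[:3,2].round(4))
E
python3 held.py w6
```

```text
n 9444 x ends [-0.0163  0.0888] z fit [ 0.001  -0.0496]
-0.085 0 
-0.06 0 
0.02 700 [-0.0046  0.0053  0.0003 -0.0496]
0.04 871 [-0.0048  0.0049  0.0001 -0.0496]
0.06 986 [-0.0043  0.005   0.0003 -0.0496]
0.08 1099 [-0.0044  0.0052  0.0004 -0.0495]
tcp [0.5211 0.1638 0.2733] yaw -0.2569 zax [-2.3e-03 -6.0e-04 -1.0e+00]
```

Call:
servo_tool(targets="0 0 0 -0.05; 0 0 0 -0.053; 0.0047 0.0226 0 0; 0.0047 0.0226 0 0; 0.0047 0.0226 0 0; 0.0047 0.0226 0 0; 0.0047 0.0226 0 0; 0.0047 0.0226 0 0; 0.0047 0.0226 0 0; 0.0047 0.0226 0 0; 0.0047 0.0226 0 0; 0.0047 0.0226 0 0; 0.0047 0.0226 0 0; 0.0047 0.0226 0 0; 0 0 0 0; 0 0 0 0; 0 0 0 0; 0 0 0 0")

```text
clock: 9.57
eef_pos: [0.536, -0.1108, 0.2738]
tcp_rot: [-0.001, 0.997, -0.076, -0.001]
contact_force: [0.4, 0.1, -2.4]
opening: 0.0092
grasp_force: 59.2
```

```bash
cat > go.py <<'E'
from h import *
def go():
    O=[bot.get_obs()]; T=wpose(O[0]); yaw=np.arctan2(T[1,0],T[0,0]); d=np.array([.5352,-.1137,.2024])-T[:3,3]
    print('tcp',T[:3,3].round(4),'togo tool',(T[:3,:3].T@d).round(4),'roll',round(yaw+.154,4),'zax',T[:3,2].round(4),'F',O[0]['contact_force'].round(1))
go()
E
python3 held.py w7; python3 go.py
```

```text
n 9445 x ends [-0.0165  0.0888] z fit [ 0.0004 -0.0496]
-0.085 0 
-0.06 0 
0.02 682 [-0.0048  0.0051  0.     -0.0496]
0.04 867 [-0.005   0.0047 -0.0001 -0.0496]
0.06 1005 [-0.0047  0.0048  0.0001 -0.0495]
0.08 1099 [-0.0046  0.005   0.0002 -0.0495]
tcp [ 0.536  -0.1108  0.2738] yaw -0.1516 zax [-0.0011  0.0015 -1.    ]
tcp [ 0.5361 -0.1108  0.274 ] togo tool [-0.0004  0.0031  0.0716] roll 0.0026 zax [-7.0e-04  1.2e-03 -1.0e+00] F [-0.5 -0.5 -3.1]
```

Call:
servo_tool(targets="0 0.0015 0.016 0.0026; 0 0.0015 0.016 0; 0 0 0.0146 0; 0 0 0 0; 0 0 0 0; 0 0 0 0")

```text
clock: 10.12
eef_pos: [0.5365, -0.1149, 0.2287]
tcp_rot: [-0.0, 0.997, -0.078, 0.001]
contact_force: [-0.7, -0.4, -3.9]
opening: 0.0092
grasp_force: 59.0
```

```bash
python3 go.py
python3 - <<'E'
from h import *
c=snap('wrist'); save(c,'w8'); T=wpose(c['obs']); print(T[:3,3].round(4))
u,v=wproj(c,[.5361,-.1,.111]); print('rail',u,v)
a,b=max(int(u)-60,0),max(int(v)-110,0); print(a,b)
cv2.imwrite('pics/w8c.png',cv2.resize(c['image'][b:b+170,a:a+120,::-1],None,fx=3.5,fy=3.5,interpolation=cv2.INTER_CUBIC))
E
```

```text
tcp [ 0.5365 -0.1149  0.2287] togo tool [-0.0015 -0.001   0.0262] roll -0.0016 zax [ 1.9e-03  1.0e-04 -1.0e+00] F [-0.7 -0.4 -3.9]
[ 0.5365 -0.1149  0.2287]
rail 300.9571235092307 198.42908346830882
240 88
```

View pics/w8c.png

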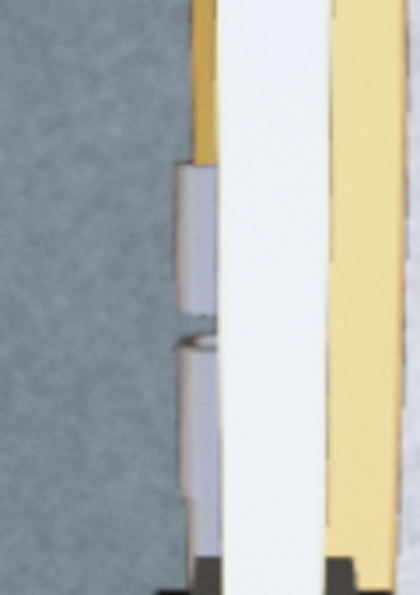

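The view shows the fixed +x knuckle at crop rows 165–312 and the guard's own knuckle at rows 340–495. Their left edges are nearly in line. Now measuring the offset numerically.

```bash
cat > chk.py <<'E'
from h import *
import sys
def chk(c):
    P=wpts(c); T=wpose(c['obs']); z=P[...,2]; d=np.array([np.cos(-.154),np.sin(-.154)]); n=np.array([-d[1],d[0]]); C=np.array([.5361,-.1])
    bore=T[:3,:3]@[-.0012,-.0138,.0914]+T[:3,3]; zb=bore[2]; print('bore by tool pose: along %.1f side %.1f z %.1f mm'%((bore[:2]-C)@d*1e3,(bore[:2]-C)@n*1e3,zb*1e3-111))
    g=(P[...,:2]-C); s=g@d; t=g@n
    left=[]
    for r in range(400):
        k=np.where((z[r]>.09)&(z[r]<.16)&(t[r]>-.03)&(t[r]<.03)&(abs(s[r])<.075))[0]
        if len(k): left.append((r,k.min()-.5,z[r,k.min():k.min()+4].max()))
    L=np.array(left); A=wplane(c,L[:,1],L[:,0],.111)[:,:2]-C; B=wplane(c,L[:,1],L[:,0],zb)[:,:2]-C
    for i in range(0,len(L),2): print(int(L[i,0]),L[i,1],'z%.1f'%(L[i,2]*1e3),'| at rail z: s %.1f t %.1f'%tuple(A[i]@np.c_[d,n]*1e3),'| at guard z: s %.1f t %.1f'%tuple(B[i]@np.c_[d,n]*1e3))
chk(load(sys.argv[1]))
E
python3 chk.py w8
```

```text
bore by tool pose: along 1.7 side -0.8 z 26.3 mm
113 294.5 z115.4 | at rail z: s 74.5 t 4.4 | at guard z: s 75.0 t 2.4
115 294.5 z115.8 | at rail z: s 72.8 t 4.4 | at guard z: s 73.5 t 2.4
117 294.5 z115.6 | at rail z: s 71.1 t 4.4 | at guard z: s 72.0 t 2.5
119 294.5 z115.3 | at rail z: s 69.4 t 4.4 | at guard z: s 70.5 t 2.5
121 294.5 z116.2 | at rail z: s 67.8 t 4.4 | at guard z: s 68.9 t 2.5
123 293.5 z116.2 | at rail z: s 66.1 t 5.3 | at guard z: s 67.4 t 3.3
125 295.5 z116.1 | at rail z: s 64.4 t 3.6 | at guard z: s 65.9 t 1.8
127 295.5 z116.0 | at rail z: s 62.7 t 3.7 | at guard z: s 64.4 t 1.8
129 295.5 z116.3 | at rail z: s 61.0 t 3.7 | at guard z: s 62.8 t 1.8
131 295.5 z115.8 | at rail z: s 59.3 t 3.7 | at guard z: s 61.3 t 1.8
133 295.5 z116.3 | at rail z: s 57.6 t 3.7 | at guard z: s 59.8 t 1.9
135 289.5 z117.8 | at rail z: s 55.9 t 8.8 | at guard z: s 58.3 t 6.4
137 289.5 z119.9 | at rail z: s 54.2 t 8.9 | at guard z: s 56.8 t 6.5
139 289.5 z119.9 | at rail z: s 52.5 t 8.9 | at guard z: s 55.2 t 6.5
141 288.5 z117.6 | at rail z: s 50.8 t 9.8 | at guard z: s 53.7 t 7.3
1
[... 3196 characters left out ...]
at rail z: s -33.2 t 8.5 | at guard z: s -21.8 t 6.1
235 292.5 z119.8 | at rail z: s -35.2 t 8.5 | at guard z: s -23.6 t 6.2
237 292.5 z118.8 | at rail z: s -37.2 t 8.6 | at guard z: s -25.5 t 6.2
239 292.5 z372.1 | at rail z: s -39.2 t 8.7 | at guard z: s -27.3 t 6.3
241 292.5 z118.8 | at rail z: s -41.3 t 8.7 | at guard z: s -29.1 t 6.4
243 292.5 z372.1 | at rail z: s -43.3 t 8.8 | at guard z: s -31.0 t 6.4
245 292.5 z118.9 | at rail z: s -45.4 t 8.9 | at guard z: s -32.8 t 6.5
247 292.5 z233.7 | at rail z: s -47.5 t 9.0 | at guard z: s -34.7 t 6.6
249 292.5 z236.2 | at rail z: s -49.6 t 9.0 | at guard z: s -36.6 t 6.6
251 292.5 z237.7 | at rail z: s -51.7 t 9.1 | at guard z: s -38.5 t 6.7
```

Call:
servo_tool(targets="-0.0013 -0.0013 0.006 0; 0 0 0.006 0; 0 0 0.004 0; 0 0 0 0; 0 0 0 0; 0 0 0 0")

```text
clock: 10.67
eef_pos: [0.5348, -0.1142, 0.2118]
tcp_rot: [-0.0, 0.997, -0.078, 0.0]
contact_force: [-0.2, 0.2, -3.4]
opening: 0.0096
grasp_force: 59.2
```

```bash
python3 go.py
python3 - <<'E'
from h import *
save(snap('wrist'),'w9')
E
python3 chk.py w9 | awk 'NR==1||NR%4==2||/333|s -?1[89]/'; sed -i 's/\[-.0012,-.0138/[-.0012,-.0138/' chk.py
```

```text
tcp [ 0.5348 -0.1142  0.2118] togo tool [ 0.0004 -0.0005  0.0094] roll -0.0029 zax [ 3.e-04  0.e+00 -1.e+00] F [-0.2  0.2 -3.4]
bore by tool pose: along -0.3 side -0.4 z 9.4 mm
110 334.5 z101.1 | at rail z: s 75.0 t -27.7 | at guard z: s 75.2 t -27.2
118 292.5 z116.5 | at rail z: s 68.9 t 5.0 | at guard z: s 69.3 t 4.3
126 293.5 z116.1 | at rail z: s 62.6 t 4.3 | at guard z: s 63.2 t 3.6
134 287.5 z117.3 | at rail z: s 56.3 t 9.2 | at guard z: s 57.2 t 8.3
142 287.5 z118.0 | at rail z: s 49.9 t 9.3 | at guard z: s 51.0 t 8.4
150 287.5 z118.4 | at rail z: s 43.5 t 9.5 | at guard z: s 44.8 t 8.5
158 287.5 z118.4 | at rail z: s 37.0 t 9.6 | at guard z: s 38.6 t 8.7
166 288.5 z119.4 | at rail z: s 30.5 t 9.0 | at guard z: s 32.3 t 8.1
174 288.5 z117.5 | at rail z: s 23.9 t 9.2 | at guard z: s 26.0 t 8.2
180 333.5 z102.0 | at rail z: s 18.7 t -27.3 | at guard z: s 21.0 t -26.8
182 333.5 z101.2 | at rail z: s 17.0 t -27.3 | at guard z: s 19.4 t -26.8
190 289.5 z125.8 | at rail z: s 10.4 t 8.7 | at guard z: s 13.0 t 7.8
198 289.5 z125.7 | at rail z: s 3.6 t 8.9 | at guard z: s 6.4 t 8.0
206 289.5 z126.9 | at rail z: s -3.4 t 9.2 | at guard z: s -0.3 t 8.2
214 289.5 z126.9 | at rail z: s -10.5 t 9.4 | at guard z: s -7.1 t 8.5
222 291.5 z128.3 | at rail z: s -17.7 t 7.9 | at guard z: s -14.0 t 7.1
224 291.5 z128.2 | at rail z: s -19.5 t 8.0 | at guard z: s -15.8 t 7.1
228 291.5 z129.3 | at rail z: s -23.2 t 8.1 | at guard z: s -19.3 t 7.3
230 291.5 z127.5 | at rail z: s -25.1 t 8.2 | at guard z: s -21.1 t 7.3
238 291.5 z119.6 | at rail z: s -32.6 t 8.5 | at guard z: s -28.4 t 7.6
246 291.5 z119.5 | at rail z: s -40.3 t 8.7 | at guard z: s -35.8 t 7.8
254 292.5 z224.5 | at rail z: s -48.2 t 8.1 | at guard z: s -43.4 t 7.3
```

Call:
servo_tool(targets="0.0005 -0.0008 0.003 0; 0 0 0.003 0; 0 0 0.003 0; 0 0 0 0; 0 0 0 0; 0 0 0 0")

```text
clock: 11.22
eef_pos: [0.5353, -0.1134, 0.2027]
tcp_rot: [-0.0, 0.997, -0.078, 0.0]
contact_force: [0.3, 1.0, -3.2]
opening: 0.0094
grasp_force: 59.2
```

```bash
python3 go.py
python3 - <<'E'
from h import *
save(snap('wrist'),'w10')
c=load('w10'); u,v=wproj(c,[.5361,-.1,.111]); a,b=int(u)-60,int(v)-110; print(a,b)
A=cv2.resize(c['image'][b:b+150,a+20:a+120,::-1],(400,600),interpolation=cv2.INTER_CUBIC)
t=snap('top'); B=cv2.resize(t['image'][140:260,320:400,::-1],(400,600),interpolation=cv2.INTER_CUBIC)
cv2.imwrite('pics/w10c.png',np.hstack([A,B]))
E
sed -i 's/len(L),2)/len(L),1)/' chk.py; python3 chk.py w10 | awk 'NR==1||NR%5==2||/^1(3[2-6]|7[4-9]|8[0-9])/||/^2(2[5-9]|3[0-9])/'
```

```text
tcp [ 0.5353 -0.1134  0.2027] togo tool [-0.      0.0003  0.0003] roll -0.0028 zax [ 1.e-04  0.e+00 -1.e+00] F [ 0.3  1.  -3.2]
240 95
bore by tool pose: along 0.1 side 0.4 z 0.3 mm
111 292.5 z114.7 | at rail z: s 75.0 t 5.1 | at guard z: s 75.0 t 5.1
116 292.5 z114.9 | at rail z: s 71.2 t 5.1 | at guard z: s 71.2 t 5.1
121 294.5 z116.4 | at rail z: s 67.3 t 3.7 | at guard z: s 67.3 t 3.7
126 293.5 z114.9 | at rail z: s 63.5 t 4.5 | at guard z: s 63.6 t 4.5
131 293.5 z115.0 | at rail z: s 59.7 t 4.6 | at guard z: s 59.7 t 4.5
132 293.5 z116.0 | at rail z: s 58.9 t 4.6 | at guard z: s 59.0 t 4.5
133 293.5 z115.5 | at rail z: s 58.2 t 4.6 | at guard z: s 58.2 t 4.6
134 293.5 z115.2 | at rail z: s 57.4 t 4.6 | at guard z: s 57.4 t 4.6
135 287.5 z115.7 | at rail z: s 56.7 t 9.2 | at guard z: s 56.8 t 9.2
136 287.5 z118.6 | at rail z: s 56.0 t 9.2 | at guard z: s 56.0 t 9.2
141 287.5 z118.0 | at rail z: s 52.1 t 9.3 | at guard z: s 52.1 t 9.2
146 287.5 z117.5 | at rail z: s 48.2 t 9.4 | at guard z: s 48.3 t 9.3
151 287.5 z117.1 | at rail z: s 44.4 t 9.4 | at guard z: s 44.4 t 9.4
156 287.
[... 2474 characters left out ...]
at rail z: s -23.6 t 8.3 | at guard z: s -23.5 t 8.3
234 291.5 z117.7 | at rail z: s -24.5 t 8.3 | at guard z: s -24.4 t 8.3
235 291.5 z119.2 | at rail z: s -25.4 t 8.3 | at guard z: s -25.3 t 8.3
236 291.5 z119.2 | at rail z: s -26.3 t 8.4 | at guard z: s -26.2 t 8.3
237 291.5 z119.1 | at rail z: s -27.2 t 8.4 | at guard z: s -27.1 t 8.4
238 291.5 z118.4 | at rail z: s -28.1 t 8.4 | at guard z: s -28.0 t 8.4
239 291.5 z118.8 | at rail z: s -29.1 t 8.5 | at guard z: s -28.9 t 8.4
241 291.5 z118.8 | at rail z: s -30.9 t 8.5 | at guard z: s -30.8 t 8.5
246 291.5 z119.8 | at rail z: s -35.6 t 8.7 | at guard z: s -35.4 t 8.7
251 291.5 z211.7 | at rail z: s -40.3 t 8.9 | at guard z: s -40.1 t 8.9
```

View pics/w10c.png

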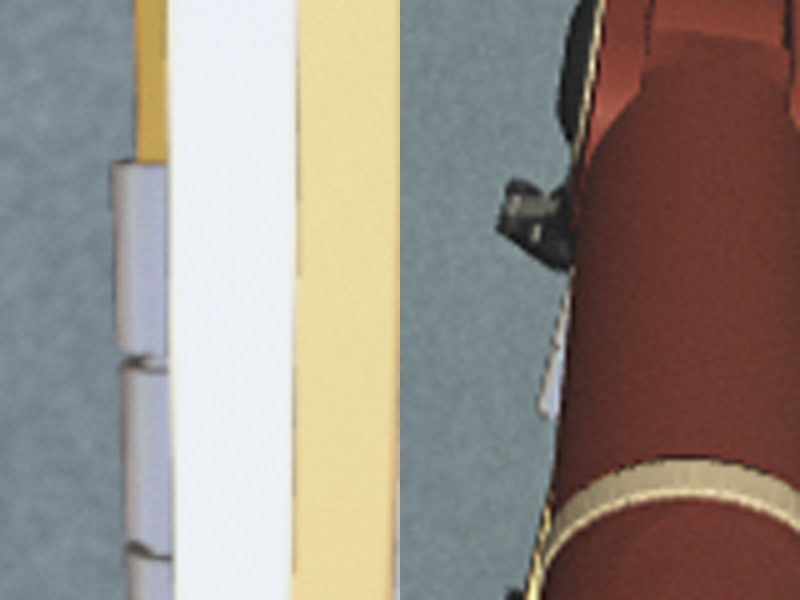

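The three knuckles line up: left edges run 9.3 → 8.9 → 8.5 mm, tops are equal, and there is a visible gap at both ends (rows 183 and 230). The wrist force shows only the guard's weight, so nothing is touching. I settle, check once more and hand in.

Call:
servo_tool(targets="0 0 0 0; 0 0 0 0; 0 0 0 0; 0 0 0 0; 0 0 0 0; 0 0 0 0")

```text
clock: 11.82
eef_pos: [0.5353, -0.1134, 0.2028]
tcp_rot: [-0.0, 0.997, -0.078, 0.0]
contact_force: [0.7, -0.5, -3.6]
opening: 0.0095
grasp_force: 59.2
```

```bash
python3 go.py; python3 -c "
from h import *
o=bot.get_obs(); print(o['clock'],o['grasp_force'],abs(o['joint_velocities']).max())
p=o['eef_pos']; assert abs(p-[.5352,-.1137,.2024]).max()<.0018
print(bot.sign_off())"
```

```text
tcp [ 0.5353 -0.1134  0.2028] togo tool [-0.      0.0003  0.0004] roll -0.0028 zax [ 1.e-04  0.e+00 -1.e+00] F [ 0.7 -0.5 -3.6]
11.8167 59.1988080739975 0.0016051738234858744
the job is handed in; nothing more can be done
None
```

The job is handed in at 11.8 s: the white guard is held still and upright between the rail knuckles, leaf side out, its bore in line to within about 0.5 mm by my measurements and nothing touching the stand; no verdict came back.

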